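# Clear the measuring bench: tools, optics and bottle each to its own holder

### The job

Sort the five things left on the bench: lay the two hand tools (tweezers and micrometer) flat on the floor of the undivided tool tray, not on top of each other; put the two optics (eye loupe and ophthalmoscope head) into the divided optics tray, one in each bay, the loupe standing upright and the head lying lengthwise along its bay; and stand the dropper bottle upright in the round bottle stand. Set things down rather than drop them, leave the parts tin and the pouch where they are, and let go of everything at the end.

Things in the scene. Friction and masses are not known exactly. Their poses are not given: they have to be found in the camera images.
- tweezers_mid (a point): Steel tweezers lying on the table, 128 mm long, 12 mm wide, 9 mm high, 20 g; the point is their centre, half-way up. Their length is along the point's y axis (fine tips towards -y), x is across, z is up. Grip across x.
- micrometer_mid (a point): Outside micrometer (C-shaped dark frame with a bright barrel) lying flat, 120 mm long, 40 mm wide, 13 mm high, 190 g; the point lies 6.5 mm up on the line to grip across: there it is 37 mm wide along the point's x axis (frame on one side, spindle on the other; the frame's underside is 1 mm off the table and its top 10 mm up), and it lies near the centre of mass. Length along the point's y axis: it reaches 50 mm to +y (frame end) and 70 mm to -y (barrel end). z is up.
- loupe_mid (a point): Eye loupe: a tapered round black body with a white ring at its top, 39 mm across at the widest, 40 mm high, 50 g, standing upright; the point is its centre, half-way up, z up. Any gripping direction.
- scope_head_mid (a point): Black ophthalmoscope head (a knurled black instrument head) lying on its side, 96 mm long, 27 mm wide, 28 mm high, 85 g; the point is its centre, half-way up. Its length is along the point's y axis, x is across, z is up. Grip across x.
- bottle_mid (a point): Amber dropper bottle with a white label and a black rubber top, standing upright: 32 mm across, 102 mm high, 60 g; the glass body is the lowest 60 mm, above it the top is narrower (20 mm). The point is the centre, 51 mm above its foot, z up. Grip the glass body, from any side.
- tool_tray_in (a point): Tool tray: the largest tray, flat, nearly square, dark sheet steel with a ribbed black rubber mat, one undivided space; fixed to the table. 164 mm along x, 166 mm along y, walls 4 mm thick, rim 15 mm above the table, inside 156 by 158 mm. The point is the centre of its floor, 4 mm above the table; z up. There is room for both tools side by side, each along the point's y axis, one 38 mm to -x of the centre and one 38 mm to +x.
- optics_tray_in (a point): Optics tray: the smaller grey plastic tray with a divider down the middle, fixed to the table, 132 mm along x, 124 mm along y, rim and divider 12 mm above the table, walls and divider 4 mm thick. The point is the tray's centre at floor height, 4 mm above the table (it lies inside the divider); z up. The divider runs along the point's y; the middles of the two bays lie 32 mm to its -x and +x, and each bay is 60 mm wide along x and 116 mm long along y.
- stand_in (a point): Bottle stand: a round aluminium cup on a thin flange of 80 mm, fixed to the table; cup 62 mm outside, 54 mm inside, rim 22 mm above the table. The point is the centre of the cup's floor, 4 mm above the table, z up.
- parts_tin: Bystander: round flat parts tin with its lid on, 67 mm across, 24 mm high, loose; origin at the centre of its underside. Leave it where it is.
- pouch: Bystander: navy blue pouch, 68 by 93 mm, 19 mm high, loose; origin at the centre of its underside. Leave it where it is.
Things that resemble listed ones, but are neither listed nor needed, are in the scene too. Leave any turquoise look-alike of the part that bears loupe_mid alone.

How it is judged:
By the outcome, as a careful person would: the job done as asked, in the order asked, and still so for the second after the job is handed in, with the robot touching nothing.
It also fails if it takes over 144 s, if anything falls off the work surface, if the arm or the gripper's body presses on something with over 40 N, if the wrist force passes 120 N, or if a joint passes its speed limit or range.

### The arm

A 6-joint arm with a two-finger parallel gripper is mounted at the origin on a cart in front of the work surface, level with it; the furniture and walls round the work are solid. World frame = base frame: x ahead of the robot, y to its left, z up, the work surface at z = 0. Lengths are in m, angles in degrees, forces in N, time in s.
With the tool pointing down it reaches from about 0.375 to 0.975 m from the base axis. Payload 3.8 kg.
Tool frame: the origin (TCP) lies midway between the tips of the shut fingers; the grasp point (between the pads) lies 19 mm behind it; z points along the fingers, y is the line along which they close (so a half turn about z gives the same grasp; the last joint's range is limited). The gripper opens to 88 mm and grips with 3 to 60 N. Pads are 18 mm wide; open, the fingers measure 123 mm over their backs; the gripper's body (75 mm by 187 mm) begins 45 mm behind the grasp point.
Start: joints at [-73.562, 15.12, 91.902, -0, 72.978, -2.114], TCP at [0.215, -0.64, 0.239] pointing down, gripper open.
Joint ranges: [-150.88, 150.88], [-54.13, 125.18], [17.81, 147.31], [-75.09, 255.09], [0, 152.58], [-146.25, 146.25]. Speed limits (degrees/s): [147.25, 147.25, 180, 180, 180, 180].

### API

Orientations are given as a 3x3 rotation matrix whose columns are the frame's x, y, z axes.
In Python, from plant import env gives the robot as it stands.
- The arm moves only by the shell command python3 -m pendant 'ROWS' [OPENING] [FORCE]. ROWS is a JSON object of lists of equal length, an entry for each row: "slide": the shift along the world's x, y, z scaled (see below), a list of three; "rot": the turn, a rotation vector about the world's x, y, z scaled (see below), a list of three. A call has 1 to 12 rows; each row is the pose to reach, as a shift and turn from the pose commanded when the call began; what a row does not reach only later rows make up. The controller multiplies each number of a shift by 0.1 m and each number of a turn by 0.5 rad. A row lasts 1/10 s, in which the tool goes at most 50 mm and 8.59 degrees, less where a joint would pass 70% of its speed; a pose out of reach is approached as far as the arm can. A call with a number of a shift or a turn outside -1 to 1 is refused whole. A call with a gripper value outside its range is refused whole. OPENING is the closure, from 0 (fully open) to 1 (shut), set as the call begins (- or left out, the last holds). The fingers move at their own pace and stop on an object; FORCE is the grip in N (left out, the last holds). Time passes only in rows, so rows that repeat a pose let the fingers close. It gives the time, the measured TCP pose, the force, the opening and the grip force at its end, in the units of the state.
- env.read_state(): the state, without advancing time (a new reading comes with each control period).
- env.grab_frame(name): name is "scene" or "top"; returns a dict with "color" (384x512x3 uint8, red, green, blue), "z_map" (384x512 float32, m along the optical axis (not along the pixel's ray), 0 where there is no reading), "camera_matrix" (3x3 intrinsics, pixels), "T" (4x4, takes a point from camera to world coordinates). Camera axes: x right, y down, z forward; pixel columns grow to the right and rows downward; lengths in m; the calibration is good to about 2 mm. A picture is of the moment at which its call begins.
- env.close_job(): hands the job in; it is judged then, once.
The state is a dict: "t": time; "joint_pos": joint angles; "qvel": joint speeds; "joint_efforts": joint torques, N m; "eef_pos": TCP position; "eef_rot": TCP orientation; "force": force on the tool from outside, world axes, zero at the start; "moment": the same for the moment, N m; "opening": opening from 0.0 (shut) to 1.0 (fully open); "grip_force": force on a finger pad.
Only numpy, scipy, OpenCV 4.12 (cv2) and the standard library are available. Lean on these libraries where they do the work, as an engineer would, in place of code of your own. Each camera call takes 0.05 s, during which the arm holds its last target. There are 200 camera calls.

## Working session

There is one attempt and no reset: what is moved stays moved. The work goes in short steps, Python scripts to look and compute and a shell command to move; the robot and the scene stay as the last step left them, time stands still between calls to the robot, and variables do not carry over. Pictures are saved under pics/ and viewed, at most 14 in all, crops included, and the job is handed in when it is done.

```bash
ls; mkdir -p pics; cat > h.py <<'E'
import numpy as np, cv2
from plant import env
def grab(n):
    f=env.grab_frame(n); np.savez('last_%s.npz'%n,**f); return f
def world(f):
    z=f['z_map'].astype(float);K=f['camera_matrix'];T=f['T']
    v,u=np.mgrid[:z.shape[0],:z.shape[1]]
    P=np.stack([(u-K[0,2])/K[0,0]*z,(v-K[1,2])/K[1,1]*z,z],-1)
    W=P@T[:3,:3].T+T[:3,3]; W[z==0]=np.nan; return W
def save(f,p,box=None,s=1):
    c=f['color'][:,:,::-1]
    if box: c=c[box[1]:box[3],box[0]:box[2]]
    cv2.imwrite(p,cv2.resize(c,None,fx=s,fy=s,interpolation=cv2.INTER_CUBIC))
E
python3 - <<'E'
from h import *
s=env.read_state();print(s)
for n in('top','scene'):
    f=grab(n);save(f,f'pics/{n}0.png',None,1.5);W=world(f);print(n,f['T'].round(3).tolist(),f['camera_matrix'].round(1).tolist())
    print(np.nanmedian(W[...,2]),[np.nanpercentile(W[...,i],[1,99]).round(3) for i in range(3)])
E
```

```text
pics
{'t': 0.0, 'joint_pos': array([-7.35601020e+01,  1.51669477e+01,  9.19808072e+01,  1.27333674e-04,
        7.29773481e+01, -2.11451868e+00]), 'qvel': array([ 0.05022604, -0.05312327, -0.00483784,  0.04785114, -0.03594168,
        0.05577621]), 'joint_efforts': array([ 1.79669456e-03, -5.02116716e+01, -3.56876242e+01,  7.26317265e-02,
        2.92127923e-02, -1.69960344e-04]), 'eef_pos': array([ 0.21458326, -0.63923583,  0.23741822]), 'eef_rot': array([[ 9.48022101e-01,  3.18203892e-01, -6.15900624e-04],
       [ 3.18204478e-01, -9.48019790e-01,  2.09479209e-03],
       [ 8.26850157e-05, -2.18189153e-03, -9.99997616e-01]]), 'force': array([-0.26768986,  0.28103448,  0.65757446]), 'moment': array([-0.03126594, -0.01681232,  0.00273378]), 'grip_force': 0.0, 'opening': 0.9938433874586162}
top [[-0.0, -0.994, 0.112, 0.435], [-1.0, -0.0, -0.006, 0.001], [0.006, -0.112, -0.994, 1.015], [0.0, 0.0, 0.0, 1.0]] [[353.4, 0.0, 255.0], [0.0, 353.4, 197.9], [0.0, 0.0, 1.0]]
-0.0001524076246059991 [array([-0.231,  1.136]), array([-1.143,  1.165]), array([-0.758,  0.48 ])]
scene [[0.612, -0.312, 0.727, -0.341], [-0.79, -0.269, 0.551, -0.654], [0.024, -0.911, -0.411, 0.571], [0.0, 0.0, 0.0, 1.0]] [[428.6, 0.0, 252.3], [0.0, 428.6, 191.2], [0.0, 0.0, 1.0]]
0.04903966364102336 [array([-0.115,  2.524]), array([-0.639,  2.171]), array([-0.751,  0.551])]
```

View pics/top0.png

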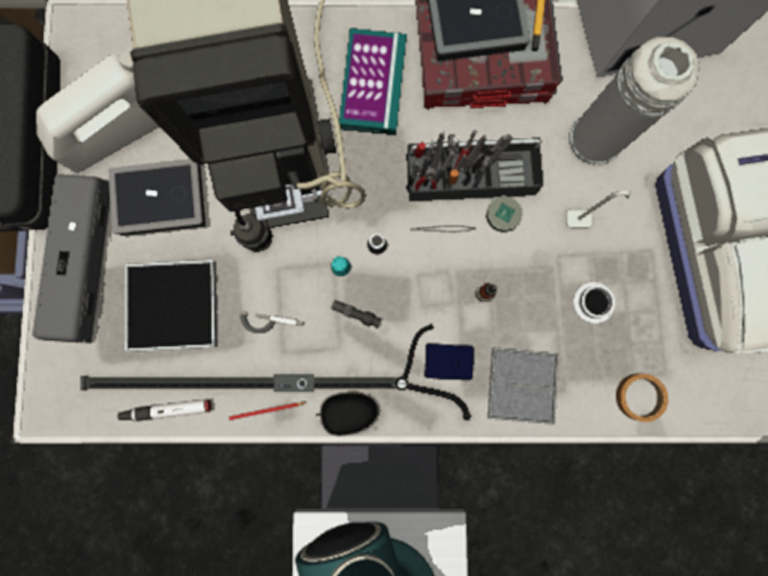

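View pics/scene0.png

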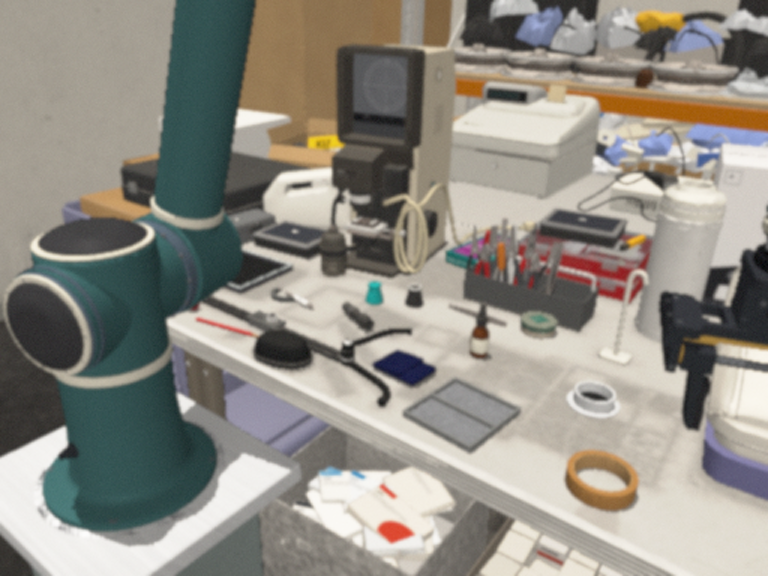

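The top view (1.5x pixels) shows:
- tweezers (443,229), micrometer (272,320), scope head (357,313) and bottle (486,291)
- tool tray (170,305), optics tray (522,385), stand (595,301), tin (504,213) and pouch (449,361)

There are two loupe candidates: black with a white ring at (377,242) and turquoise at (340,265). The black one fits the description. I'll confirm it in an enlarged crop.

```bash
cat > seg.py <<'E'
from h import *
f=dict(np.load('last_top.npz'));W=world(f);Z=W[...,2]
save(f,'pics/crop1.png',(150,130,410,285),3)
g=np.zeros(Z.shape,bool);g[125:290,75:420]=1
m=((Z>0.0035)&g).astype(np.uint8)
n,l,st,c=cv2.connectedComponentsWithStats(m)
for i in range(1,n):
    if st[i,4]<8: continue
    q=l==i;P=W[q]; (cx,cy),(a,b),t=cv2.minAreaRect(P[:,:2].astype(np.float32)*1000)
    box=cv2.boxPoints(((cx,cy),(a,b),t)); e=box[1]-box[0];e2=box[2]-box[1]; L=e if np.hypot(*e)>np.hypot(*e2) else e2
    print('px1.5',(c[i]*1.5).round(),st[i,4],'ctr',round(cx),round(cy),'size',round(max(a,b)),round(min(a,b)),'ang',round(np.degrees(np.arctan2(L[1],L[0]))%180,1),'zmax',P[:,2].max().round(4),'med',np.median(P[:,2]).round(4))
E
python3 seg.py
```

```text
px1.5 [155. 209.] 1735 ctr 718 425 size 167 88 ang 94.2 zmax 0.0377 med 0.0316
px1.5 [276. 209.] 2224 ctr 709 159 size 254 84 ang 112.1 zmax 0.2721 med 0.1143
px1.5 [482. 201.] 1014 ctr 721 -174 size 255 79 ang 86.9 zmax 0.0641 med 0.0235
px1.5 [591. 209.] 248 ctr 719 -426 size 133 44 ang 109.6 zmax 0.1714 med 0.0105
px1.5 [417. 227.] 23 ctr 684 -74 size 32 4 ang 91.8 zmax 0.0111 med 0.0065
px1.5 [436. 225.] 9 ctr 689 -110 size 23 1 ang 89.9 zmax 0.0082 med 0.0058
px1.5 [448. 230.] 15 ctr 680 -134 size 40 1 ang 89.9 zmax 0.0098 med 0.007
px1.5 [376. 243.] 138 ctr 650 7 size 38 31 ang 126.0 zmax 0.0419 med 0.0348
px1.5 [339. 265.] 136 ctr 607 76 size 37 31 ang 131.0 zmax 0.0423 med 0.0345
px1.5 [168. 304.] 2035 ctr 534 401 size 169 165 ang 93.0 zmax 0.0191 med 0.0053
px1.5 [485. 291.] 135 ctr 555 -194 size 30 26 ang 26.7 zmax 0.1023 med 0.051
px1.5 [595. 300.] 306 ctr 540 -411 size 72 63 ang 14.0 zmax 0.0238 med 0.0087
px1.5 [355. 313.] 255 ctr 517 48 size 95 26 ang 69.9 zmax 0.0278 med 0.0202
px1.5 [266. 321.] 223 ctr 497 209 size 119 38 ang 83.2 zmax 0.0155 med 0.0082
px1.5 [295. 381.] 2095 ctr 434 159 size 671 171 ang 84.9 zmax 0.0458 med 0.0108
px1.5 [448. 361.] 751 ctr 426 -129 size 92 66 ang 85.9 zmax 0.021 med 0.0145
px1.5 [522. 385.] 1118 ctr 382 -268 size 132 125 ang 174.8 zmax 0.0168 med 0.0052
px1.5 [622. 395.] 158 ctr 363 -454 size 75 22 ang 176.1 zmax 0.0264 med 0.0206
px1.5 [347. 412.] 940 ctr 331 61 size 116 77 ang 90.3 zmax 0.0462 med 0.036
px1.5 [164. 409.] 541 ctr 337 405 size 176 25 ang 96.5 zmax 0.0287 med 0.022
px1.5 [280. 406.] 47 ctr 342 185 size 65 6 ang 100.5 zmax 0.0102 med 0.0061
px1.5 [256. 411.] 19 ctr 333 232 size 21 6 ang 103.7 zmax 0.0081 med 0.0054
px1.5 [237. 415.] 31 ctr 326 265 size 39 7 ang 102.1 zmax 0.01 med 0.0058
```

View pics/crop1.png

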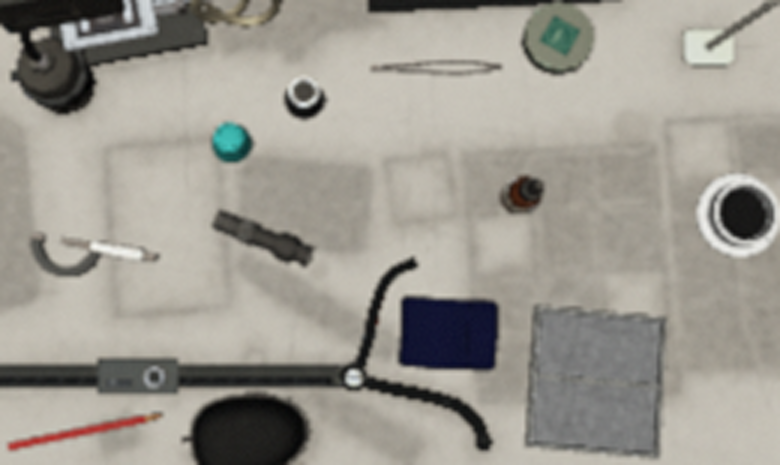

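The enlarged crop confirms the loupe: black with a white ring at crop (305,96), and the turquoise look-alike at (231,142). The optics divider runs horizontally in the crop at row 379, which is along world y. Next I set out towards the tweezers and refine their axis and nearby heights from the same frame.

```bash

python3 -m pendant '{"slide":[[0.3,0.3,0],[0.6,0.6,0],[0.78,0.87,0]],"rot":[[0,0,0.14],[0,0,0.28],[0,0,0.416]]}' 0 20
for i in 1 2 3; do :; done
python3 -m pendant '{"slide":[[0.3,0.3,0],[0.6,0.6,0],[0.78,0.87,0]],"rot":[[0,0,0.14],[0,0,0.28],[0,0,0.416]]}'
python3 -m pendant '{"slide":[[0.3,0.3,0],[0.6,0.6,0],[0.78,0.87,0]],"rot":[[0,0,0.14],[0,0,0.28],[0,0,0.416]]}'
python3 - <<'E'
from h import *
print({k:v for k,v in env.read_state().items() if k in('t','eef_pos','joint_pos')})
f=dict(np.load('last_top.npz'));W=world(f);Z=W[...,2]
Gy=cv2.cvtColor(f['color'],cv2.COLOR_RGB2GRAY).astype(float)
r=Gy[142:162,270:322]; bg=np.median(r); m=(abs(r-bg)>18); v,u=np.nonzero(m); v+=142;u+=270
K=f['camera_matrix'];T=f['T']
d=np.stack([(u-K[0,2])/K[0,0],(v-K[1,2])/K[1,1],np.ones(len(u))],-1)@T[:3,:3].T
P=T[:3,3]+d*((0.0045-T[2,3])/d[:,2])[:,None]
print('tw',len(u),cv2.minAreaRect(P[:,:2].astype(np.float32)*1000),P[:,:2].min(0),P[:,:2].max(0),np.polyfit(P[:,1],P[:,0],1))
for y0 in np.arange(-.18,-.05,.01):
    q=P[(abs(P[:,1]-y0)<.005)][:,0]; print(round(y0,3),len(q),q.min().round(4) if len(q) else 0,q.max().round(4) if len(q) else 0)
def h(n,x0,x1,y0,y1):
    q=(W[...,0]>x0)&(W[...,0]<x1)&(W[...,1]>y0)&(W[...,1]<y1); print(n,np.nanmax(Z[q]))
h('left case',.45,.7,.48,.58);h('behind tweezers',.70,.78,-.23,-.0);h('loupe sur',.60,.75,.03,.06);h('micr left',.6,.74,.08,.25);h('micr low',.45,.6,.1,.3)
E
```

```text
t: 0.4
eef_pos: [0.294, -0.5514, 0.2379]
eef_rot: [[0.86, 0.51, 0.0], [0.51, -0.86, 0.001], [0.001, -0.001, -1.0]]
force: [-0.3, -0.0, 0.1]
opening: 1.001
grip_force: 0.0
t: 0.7
eef_pos: [0.3722, -0.4641, 0.2382]
eef_rot: [[0.736, 0.677, 0.0], [0.677, -0.736, 0.001], [0.001, -0.001, -1.0]]
force: [0.8, 0.1, 0.6]
opening: 0.997
grip_force: 0.0
t: 1.0
eef_pos: [0.4502, -0.3771, 0.2382]
eef_rot: [[0.58, 0.814, 0.0], [0.814, -0.58, 0.001], [0.001, -0.0, -1.0]]
force: [-0.3, -0.6, -0.7]
opening: 0.996
grip_force: 0.0
{'t': 1.0, 'joint_pos': array([-4.23981083e+01,  5.71236368e+00,  1.02977493e+02,  3.12847805e-02,
        7.13352506e+01, -6.92567014e+00]), 'eef_pos': array([ 0.45017784, -0.37708522,  0.23822125])}
tw 175 ((682.037841796875, -122.28955841064453), (14.920580863952637, 128.7821044921875), 0.06443273276090622) [ 0.67459182 -0.18667554] [ 0.68955405 -0.0579002 ] [-0.00623683  0.68215005]
-0.18 9 0.6806 0.6866
-0.17 19 0.6776 0.6896
-0.16 12 0.6776 0.6895
-0.15 18 0.6746 0.6895
-0.14 15 0.6746 0.6895
-0.13 17 0.6746 0.6895
-0.12 12 0.6776 0.6895
-0.11 14 0.6775 0.6895
-0.1 18 0.6775 0.6895
-0.09 12 0.6775 0.6865
-0.08 13 0.6775 0.6865
-0.07 8 0.6805 0.6865
-0.06 6 0.6805 0.6835
left case 0.05771046639149635
behind tweezers 0.17182831823564138
loupe sur 0.1902775145452309
micr left 0.484110936694237
micr low 0.01549464572578152
```

```bash
python3 - <<'E'
from h import *
f=grab('top');W=world(f);Z=W[...,2]
save(f,'pics/grip.png',(270,120,430,290),3)
for x in np.arange(.69,.80,.01):
    d=dict(np.load('last_top.npz'))
    q=(abs(W[...,0]-x)<.005)&(W[...,1]<-.07)&(W[...,1]>-.18)
    print(x.round(3),np.nanmax(Z[q]).round(3),W[q][np.nanargmax(Z[q])][1].round(3))
E
```

```text
0.69 0.009 -0.163
0.7 0.003 -0.073
0.71 0.003 -0.082
0.72 0.003 -0.179
0.73 0.003 -0.138
0.74 0.135 -0.128
0.75 0.139 -0.122
0.76 0.172 -0.138
0.77 0.172 -0.136
0.78 0.159 -0.118
0.79 0.177 -0.172
0.8 0.179 -0.17
```

View pics/grip.png

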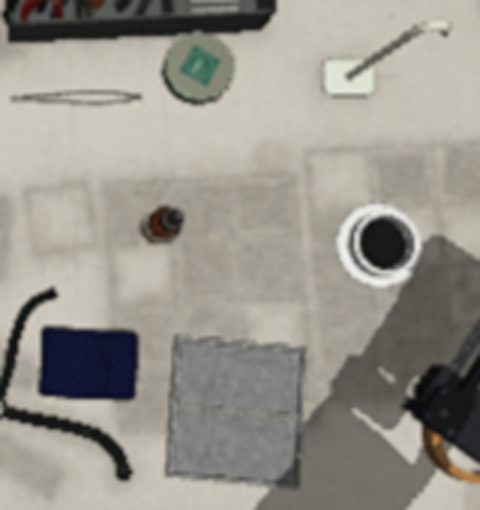

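The crop cut the gripper off at the right edge, with its shadow falling to the left. The bench items are unchanged. I'll get the body's long axis from the depth map.

```bash
python3 - <<'E'
from h import *
f=dict(np.load('last_top.npz'));W=world(f);Z=W[...,2]
s=env.read_state();R=s['eef_rot'];p=s['eef_pos']
L=(W-p)@R
for a,b in((0,-.03),(-.03,-.064),(-.07,-.10),(-.10,-.14),(-.14,-.2),(-.2,-.28)):
    q=(L[...,2]<a)&(L[...,2]>b)&(np.hypot(L[...,0],L[...,1])<.2)
    if q.sum()>3: print(a,b,q.sum(),'x',np.percentile(L[q][:,0],[1,99]).round(3),'y',np.percentile(L[q][:,1],[1,99]).round(3))
save(f,'pics/grip2.png',(380,180,512,340),4)
E
```

```text
0 -0.03 58 x [-0.011  0.009] y [-0.054  0.059]
-0.03 -0.064 21 x [-0.008  0.008] y [0.044 0.059]
-0.07 -0.1 795 x [-0.019  0.033] y [-0.093  0.085]
-0.1 -0.14 1636 x [-0.034  0.032] y [-0.093  0.093]
-0.14 -0.2 994 x [-0.033  0.036] y [-0.041  0.024]
-0.2 -0.28 1288 x [-0.013  0.035] y [-0.036  0.031]
```

View pics/grip2.png

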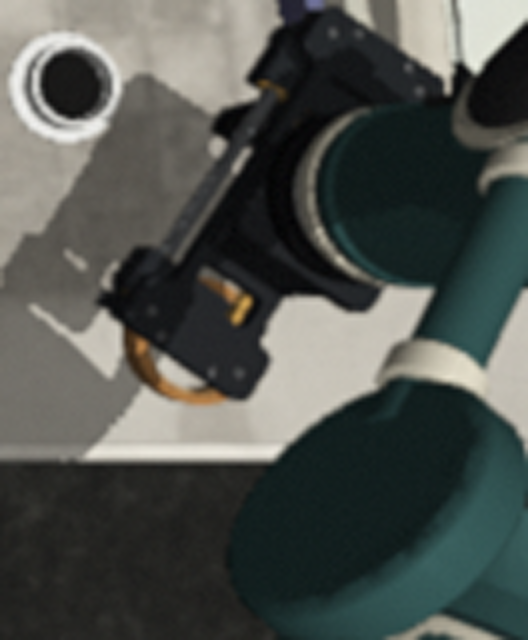

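The gripper body extends ±93 mm along the closing axis, so gripping the tweezers across x would drive it into the rack, whose tools stand 0.135–0.17 m high from x≈0.735. Pushing them about 60 mm towards the robot first avoids this: fingers partly open along y, slight lean.

```bash

python3 -m pendant '{"slide":[[0.25,0.25,0],[0.5,0.5,0],[0.7,0.7,0],[0.83,0.85,0]],"rot":[[0,0,-0.16],[0,0,-0.32],[0,0,-0.48],[0,0,-0.634]]}' 0.43 20 >/dev/null
python3 -m pendant '{"slide":[[0.25,0.25,0],[0.5,0.5,0],[0.7,0.7,0],[0.83,0.85,0]],"rot":[[0,0,-0.16],[0,0,-0.32],[0,0,-0.48],[0,0,-0.634]]}' >/dev/null
python3 -m pendant '{"slide":[[0.25,0.25,0],[0.5,0.5,0],[0.7,0.7,0],[0.84,0.85,0]],"rot":[[0,0,-0.16],[0,0,-0.32],[0,0,-0.48],[0,0,-0.634]]}' 
python3 -m pendant '{"slide":[[0,0,0],[0,0,-0.3],[0,0,-0.6],[0,0,-0.9]],"rot":[[0,-0.2,0],[0,-0.42,0],[0,-0.42,0],[0,-0.42,0]]}' 
```

```text
t: 2.25
eef_pos: [0.6996, -0.1225, 0.2378]
eef_rot: [[1.0, -0.006, -0.001], [-0.006, -1.0, 0.001], [-0.001, -0.001, -1.0]]
force: [-0.7, -0.5, -0.0]
opening: 0.569
grip_force: 0.0
t: 2.65
eef_pos: [0.697, -0.1238, 0.147]
eef_rot: [[0.978, -0.004, 0.207], [-0.004, -1.0, 0.0], [0.207, -0.001, -0.978]]
force: [0.1, -0.5, 0.1]
opening: 0.573
grip_force: 0.0
```

```bash

python3 -m pendant '{"slide":[[0.04,0.01,-0.25],[0.04,0.01,-0.5],[0.04,0.01,-0.75],[0.04,0.01,-0.95]],"rot":[[0,0,0],[0,0,0],[0,0,0],[0,0,0]]}' 
python3 -m pendant '{"slide":[[0,0,-0.15],[0,0,-0.3],[0,0,-0.4],[0,0,-0.44],[0,0,-0.44]],"rot":[[0,0,0],[0,0,0],[0,0,0],[0,0,0],[0,0,0]]}' 
```

```text
t: 3.05
eef_pos: [0.7014, -0.1229, 0.0512]
eef_rot: [[0.979, -0.003, 0.206], [-0.004, -1.0, 0.001], [0.206, -0.001, -0.979]]
force: [0.8, 0.7, -0.4]
opening: 0.571
grip_force: 0.0
t: 3.55
eef_pos: [0.7026, -0.1229, 0.0093]
eef_rot: [[0.978, -0.003, 0.208], [-0.003, -1.0, 0.0], [0.208, -0.001, -0.978]]
force: [-0.7, -1.0, 0.7]
opening: 0.574
grip_force: 0.0
```

```bash

python3 -m pendant '{"slide":[[0,0,-0.02],[0,0,-0.04],[-0.06,0,-0.04],[-0.12,0,-0.04],[-0.19,0,-0.04],[-0.26,0,-0.04],[-0.33,0,-0.04],[-0.4,0,-0.04],[-0.47,0,-0.04],[-0.54,0,-0.04],[-0.6,0,-0.04],[-0.65,0,-0.04]],"rot":[[0,0,0],[0,0,0],[0,0,0],[0,0,0],[0,0,0],[0,0,0],[0,0,0],[0,0,0],[0,0,0],[0,0,0],[0,0,0],[0,0,0]]}' 
python3 -m pendant '{"slide":[[0,0,0],[0.05,0,0],[0.05,0,0.4],[0.05,0,0.9]],"rot":[[0,0,0],[0,0,0],[0,0,0],[0,0.42,0]]}' 0
python3 - <<'E'
from h import *
f=grab('top');save(f,'pics/push.png',(220,110,380,230),4.5)
E
```

```text
t: 4.75
eef_pos: [0.6371, -0.1229, 0.0057]
eef_rot: [[0.978, -0.003, 0.208], [-0.003, -1.0, 0.0], [0.208, -0.001, -0.978]]
force: [0.3, -0.1, 0.3]
opening: 0.57
grip_force: 0.2
t: 5.15
eef_pos: [0.6361, -0.1211, 0.0806]
eef_rot: [[0.997, -0.003, 0.075], [-0.003, -1.0, 0.005], [0.075, -0.005, -0.997]]
force: [1.3, 0.0, -1.2]
opening: 0.909
grip_force: 0.0
```

View pics/push.png

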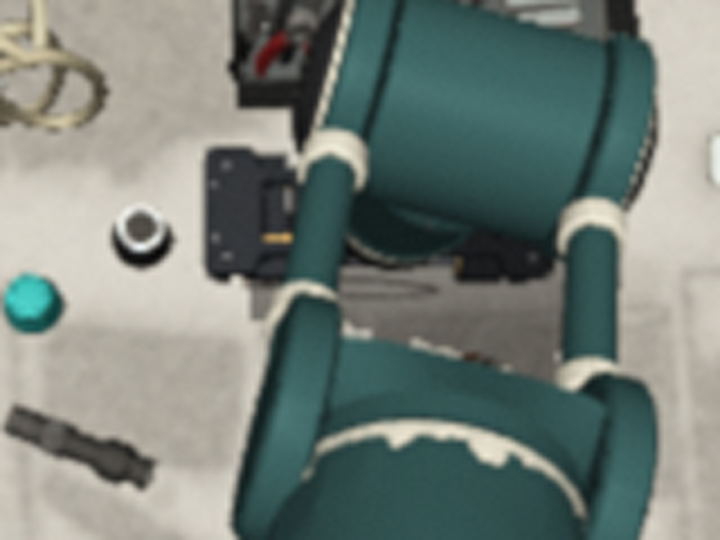

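The tweezers show under the gripper in the crop, right tip at about (435,290), roughly where expected at x≈0.62. I'll turn the gripper to close along x and check the tweezers' angle with the scene camera.

```bash

python3 -m pendant '{"slide":[[-0.08,0,0.2],[-0.17,0,0.4],[-0.17,0,0.4],[-0.17,0,0.4],[-0.17,0,0.4],[-0.17,0,0.4],[-0.17,0,0.4]],"rot":[[0,0,0.25],[0,0,0.5],[0,0,0.75],[0,0,0.98],[0,0,0.98],[0,0,0.98],[0,0,0.98]]}' 0.5
python3 - <<'E'
from h import *
f=grab('scene');W=world(f)
K=f['camera_matrix'];T=f['T']
def px(p): 
    c=T[:3,:3].T@(np.array(p)-T[:3,3]); return (K@c/c[2])[:2]
a=px((.62,-.06,.005));b=px((.62,-.185,.005));print(a,b)
c=((a+b)/2).astype(int);x0,y0=c[0]-50,c[1]-40;print(x0,y0)
save(f,'pics/sc1.png',(x0,y0,x0+100,y0+80),7)
E
```

```text
t: 5.9
eef_pos: [0.6267, -0.1223, 0.1248]
eef_rot: [[0.88, 0.468, 0.078], [0.466, -0.884, 0.044], [0.089, -0.003, -0.996]]
force: [-0.3, -0.1, 0.4]
opening: 0.499
grip_force: 0.0
[288.31061496 210.53494849] [325.99892187 223.76795433]
257 177
```

View pics/sc1.png

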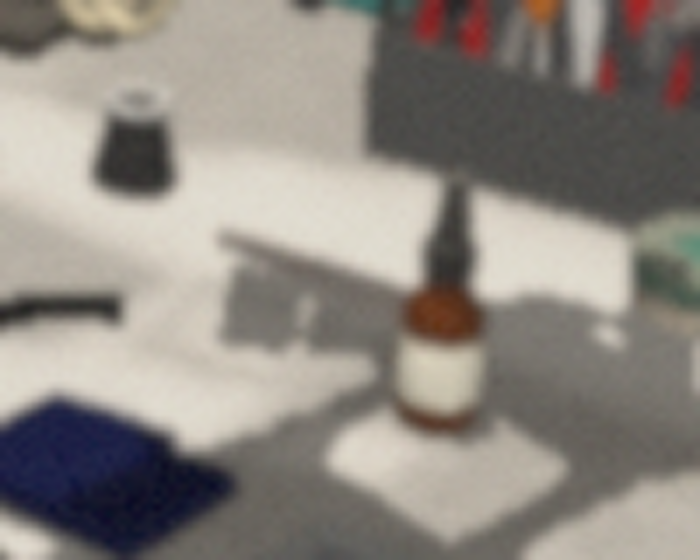

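The scene crop shows the tweezers from (225,235) to behind the bottle at (400,288). They lie at x≈0.62, still within a few degrees of the y axis. Next: level the tool, yaw and grip.

```bash

python3 -m pendant '{"slide":[[0,0,0],[-0.06,0,0]],"rot":[[-0.09,0.155,0],[-0.09,0.155,0]]}' >/dev/null
python3 -m pendant '{"slide":[[0,0,-0.1],[0,0,-0.1],[0,0,-0.2],[0,0,-0.3]],"rot":[[0,0,0.2],[0,0,0.4],[0,0,0.6],[0,0,0.72]]}' >/dev/null
python3 -m pendant '{"slide":[[0,0,-0.1],[0,0,-0.1],[0,0,-0.2],[0,0,-0.3]],"rot":[[0,0,0.2],[0,0,0.4],[0,0,0.6],[0,0,0.72]]}' 0.5
python3 -m pendant '{"slide":[[0,0,0],[0,0,0],[0,0,0],[0,0,-0.1],[0,0,-0.1]],"rot":[[0,0,0.2],[0,0,0.4],[0,0,0.6],[0,0,0.72],[0,0,0.72]]}'
```

```text
t: 6.95
eef_pos: [0.6204, -0.1223, 0.065]
eef_rot: [[0.352, 0.936, 0.003], [0.936, -0.352, 0.0], [0.001, 0.002, -1.0]]
force: [-0.4, -0.1, 0.2]
opening: 0.502
grip_force: 0.0
t: 7.45
eef_pos: [0.619, -0.1221, 0.0538]
eef_rot: [[0.003, 1.0, -0.001], [1.0, -0.003, 0.001], [0.001, -0.001, -1.0]]
force: [-1.6, -0.5, 0.7]
opening: 0.499
grip_force: 0.0
```

```bash

python3 -m pendant '{"slide":[[0.01,0,-0.2],[0.01,0,-0.4],[0.01,0,-0.48],[0.01,0,-0.51],[0.01,0,-0.51]],"rot":[[0,0,0],[0,0,0],[0,0,0],[0,0,0],[0,0,0]]}' 
python3 -m pendant '{"slide":[[0,0,0],[0,0,0],[0,0,0],[0,0,0],[0,0,0],[0,0,0]],"rot":[[0,0,0],[0,0,0],[0,0,0],[0,0,0],[0,0,0],[0,0,0]]}' 1 15
python3 -m pendant '{"slide":[[0,0,0.1],[-0.2,0,0.5],[-0.6,0.1,0.9],[-0.8,0.4,1],[-0.8,0.7,1],[-0.8,1,1]],"rot":[[0,0,0],[0,0,0],[0,0,0],[0,0,0],[0,0,0],[0,0,0]]}'
```

```text
t: 7.95
eef_pos: [0.6214, -0.1224, 0.0041]
eef_rot: [[0.003, 1.0, 0.001], [1.0, -0.003, -0.0], [-0.0, 0.001, -1.0]]
force: [0.6, -0.1, 0.4]
opening: 0.504
grip_force: 0.0
t: 8.55
eef_pos: [0.6218, -0.1225, 0.0045]
eef_rot: [[0.002, 1.0, 0.001], [1.0, -0.002, -0.001], [-0.0, 0.001, -1.0]]
force: [1.5, 0.5, 1.9]
opening: 0.123
grip_force: 15.0
t: 9.15
eef_pos: [0.5413, -0.0218, 0.1059]
eef_rot: [[0.004, 1.0, 0.003], [1.0, -0.004, -0.001], [-0.001, 0.003, -1.0]]
force: [0.3, -0.7, -0.9]
opening: 0.118
grip_force: 15.0
```

Tweezers gripped at 10.6 mm opening. I carry them to the tray on a path clear of the microscope, measuring the tray's tilt meanwhile.

```bash

python3 -m pendant '{"slide":[[-0.2,0.2,0],[-0.4,0.5,0],[-0.4,0.8,0],[-0.4,1,0]],"rot":[[0,0,0],[0,0,0],[0,0,0],[0,0,0]]}' >/dev/null
python3 -m pendant '{"slide":[[0,0.3,0],[0,0.6,0],[0,0.9,0],[0,1,0]],"rot":[[0,0,0],[0,0,0],[0,0,0],[0,0,0]]}' >/dev/null
python3 -m pendant '{"slide":[[0,0.3,0],[0,0.6,0],[0,0.9,0],[0,1,0]],"rot":[[0,0,0],[0,0,0],[0,0,0],[0,0,0]]}' >/dev/null
python3 -m pendant '{"slide":[[0,0.3,0],[0.2,0.6,0],[0.5,0.9,0],[0.75,1,0],[0.75,1,0]],"rot":[[0,0,0.1],[0,0,0.1],[0,0,0.1],[0,0,0.1],[0,0,0.1]]}'
python3 - <<'E'
from h import *
f=grab('top')
c=f['color'][165:240,70:155];g=cv2.cvtColor(c,cv2.COLOR_RGB2GRAY)
d=dict(np.load('last_top.npz'))
# first-frame colour unavailable; use saved png
im=cv2.imread('pics/top0.png');g=cv2.cvtColor(im,cv2.COLOR_BGR2GRAY)[240:370,105:235]
m=(g<60).astype(np.uint8);n,l,st,ce=cv2.connectedComponentsWithStats(m);k=1+st[1:,4].argmax()
v,u=np.nonzero(l==k);v=(v+240)/1.5;u=(u+105)/1.5
K=f['camera_matrix'];T=f['T']
D=np.stack([(u-K[0,2])/K[0,0],(v-K[1,2])/K[1,1],np.ones(len(u))],-1)@T[:3,:3].T
P=T[:3,3]+D*((.006-T[2,3])/D[:,2])[:,None]
print(cv2.minAreaRect(P[:,:2].astype(np.float32)*1000))
W=world(f)
save(f,'pics/tray1.png',(60,120,220,260),4.5)
E
```

```text
t: 10.85
eef_pos: [0.5796, 0.3782, 0.1044]
eef_rot: [[-0.048, 0.999, 0.003], [0.999, 0.048, 0.0], [0.0, 0.003, -1.0]]
force: [-0.6, -0.7, -0.0]
opening: 0.122
grip_force: 15.0
((532.8798828125, 401.775390625), (153.9086151123047, 156.26608276367188), 3.0275521278381348)
```

View pics/tray1.png

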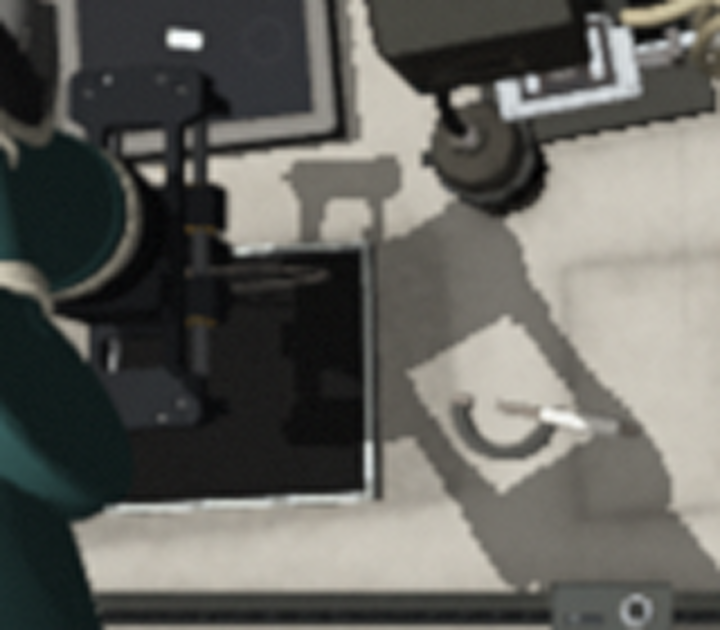

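The crop shows the tweezers level in the grip at (270,275) over the tray and aligned with it. The tray fit gives centre (533,401.5) mm, tilt 3°, inside 154×156. Setting down.

```bash

python3 -m pendant '{"slide":[[-0.05,0.25,-0.2],[-0.05,0.25,-0.5],[-0.05,0.25,-0.7],[-0.05,0.25,-0.82],[-0.05,0.25,-0.88],[-0.05,0.25,-0.92],[-0.05,0.25,-0.955],[-0.05,0.25,-0.955]],"rot":[[0,0,0],[0,0,0],[0,0,0],[0,0,0],[0,0,0],[0,0,0],[0,0,0],[0,0,0]]}' 
python3 -m pendant '{"slide":[[0,0,0],[0,0,0],[0,0,0],[0,0,0]],"rot":[[0,0,0],[0,0,0],[0,0,0],[0,0,0]]}' 0.7
python3 -m pendant '{"slide":[[0,0,0.2],[0,0,0.6],[-0.4,-0.3,0.9],[-0.8,-0.6,0.9],[-0.8,-1,0.9]],"rot":[[0,0,0],[0,0,0],[0,0,0],[0,0,0],[0,0,0]]}' 0.2
```

```text
t: 11.7
eef_pos: [0.5719, 0.4027, 0.0092]
eef_rot: [[-0.047, 0.999, 0.001], [0.999, 0.047, 0.0], [0.0, 0.002, -1.0]]
force: [-0.2, -0.3, -0.1]
opening: 0.117
grip_force: 15.0
t: 12.1
eef_pos: [0.5717, 0.4028, 0.009]
eef_rot: [[-0.048, 0.999, 0.001], [0.999, 0.048, 0.0], [-0.0, 0.001, -1.0]]
force: [-0.1, -0.2, -0.5]
opening: 0.3
grip_force: 0.0
t: 12.6
eef_pos: [0.4888, 0.3033, 0.1]
eef_rot: [[-0.051, 0.999, 0.001], [0.999, 0.051, 0.001], [0.001, 0.001, -1.0]]
force: [0.7, -0.6, -0.2]
opening: 0.732
grip_force: 0.0
```

```bash
cat > mic.py <<'E'
from h import *
f=grab('top');W=world(f);Z=W[...,2]
q=(abs(W[...,0]-.497)<.05)&(abs(W[...,1]-.209)<.085)&(Z>.0035)
P=W[q]*1000;print(len(P),P.min(0).round(),P.max(0).round())
c=f['color'][q].mean(1)
for lo in range(130,290,10):
    s=(P[:,1]>=lo)&(P[:,1]<lo+10)
    if s.any(): print(lo,s.sum(),P[s][:,0].min().round(),P[s][:,0].max().round(),P[s][:,2].max().round(1), P[s&(c>140)][:,0].mean().round(1) if (s&(c>140)).any() else None)
save(f,'pics/mic.png',(145,190,225,240),9)
E
python3 mic.py
```

```text
3840 [447. 129.   4.] [547. 294. 501.]
130 1 465.0 465.0 5.0 None
140 1 502.0 502.0 5.6 None
150 10 459.0 502.0 14.3 459.4
160 18 457.0 508.0 13.5 494.1
170 15 499.0 514.0 16.4 502.3
180 15 499.0 511.0 13.4 503.8
190 15 488.0 511.0 12.2 506.3
200 22 493.0 528.0 11.6 508.9
210 73 447.0 514.0 500.8 None
220 151 447.0 516.0 501.3 479.7
230 380 448.0 542.0 495.9 483.8
240 389 466.0 532.0 482.4 487.2
250 371 468.0 543.0 484.6 512.0
260 653 448.0 547.0 485.3 534.3
270 790 448.0 547.0 482.5 None
280 740 448.0 547.0 482.0 543.9
```

View pics/mic.png

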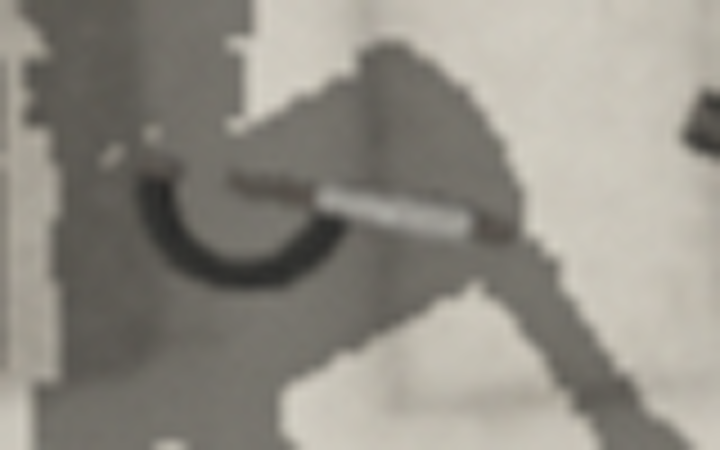

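The crop shows the micrometer clear: C-frame from (140,170) round to (340,230), spindle and barrel line from (237,182) to (515,230). The axis is therefore about 10° off y and the grip point is near (0.497, 0.2175).

```bash

python3 -m pendant '{"slide":[[0.08,-0.4,0],[0.08,-0.8,-0.1],[0.08,-0.86,-0.4],[0.08,-0.86,-0.7],[0.08,-0.86,-0.7]],"rot":[[0,0,-0.25],[0,0,-0.45],[0,0,-0.45],[0,0,-0.45],[0,0,-0.45]]}'
python3 -m pendant '{"slide":[[0,0,-0.15],[0,0,-0.22],[0,0,-0.27],[0,0,-0.27]],"rot":[[0,0,0],[0,0,0],[0,0,0],[0,0,0]]}'
python3 -m pendant '{"slide":[[0,0,0],[0,0,0],[0,0,0],[0,0,0],[0,0,0],[0,0,0]],"rot":[[0,0,0],[0,0,0],[0,0,0],[0,0,0],[0,0,0],[0,0,0]]}' 1 35
```

```text
t: 13.15
eef_pos: [0.4961, 0.2147, 0.0249]
eef_rot: [[0.178, 0.984, -0.007], [0.984, -0.178, -0.003], [-0.005, -0.006, -1.0]]
force: [-0.7, 0.4, 0.0]
opening: 0.802
grip_force: 0.0
t: 13.55
eef_pos: [0.4994, 0.2169, 0.0014]
eef_rot: [[0.176, 0.984, 0.0], [0.984, -0.176, -0.001], [-0.001, 0.0, -1.0]]
force: [-0.3, 1.0, 0.7]
opening: 0.8
grip_force: 0.0
t: 14.15
eef_pos: [0.4995, 0.2168, 0.0018]
eef_rot: [[0.177, 0.984, 0.001], [0.984, -0.177, -0.0], [-0.0, 0.001, -1.0]]
force: [-1.9, -0.1, 1.0]
opening: 0.369
grip_force: 52.0
```

```bash

python3 -m pendant '{"slide":[[0,0,0.1],[0,0,0.3],[0,0,0.6],[0,0,0.9],[0,0,0.9]],"rot":[[0,0,0],[0,0,0],[0,0,0],[0,0,0.2],[0,0,0.46]]}'
python3 -m pendant '{"slide":[[0,0.3,0],[0,0.6,0],[0,0.9,0],[0,0.9,0]],"rot":[[0,0,0],[0,0,0],[0,0,0],[0,0,0]]}'
python3 - <<'E'
from h import *
f=grab('scene');s=env.read_state()
K=f['camera_matrix'];T=f['T'];c=T[:3,:3].T@(s['eef_pos']-T[:3,3]);p=(K@c/c[2])[:2].astype(int);print(p)
save(f,'pics/hold.png',(p[0]-60,p[1]-50,p[0]+60,p[1]+50),6)
g=grab('top');save(g,'pics/hold2.png',(60,140,220,260),4.5)
E
```

```text
t: 14.65
eef_pos: [0.5031, 0.2178, 0.0968]
eef_rot: [[-0.057, 0.998, 0.009], [0.998, 0.057, 0.003], [0.002, 0.009, -1.0]]
force: [0.3, 0.1, -2.0]
opening: 0.373
grip_force: 52.1
t: 15.05
eef_pos: [0.4999, 0.3096, 0.0924]
eef_rot: [[-0.055, 0.998, 0.002], [0.998, 0.055, 0.001], [0.001, 0.002, -1.0]]
force: [0.6, -1.0, -1.7]
opening: 0.376
grip_force: 52.1
[170 164]
```

View pics/hold2.png

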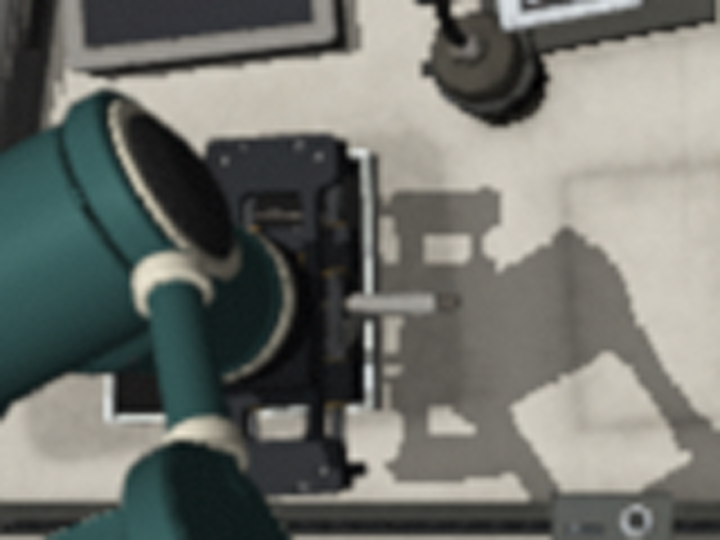

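The view shows the micrometer held level, barrel end at (460,302) pointing to -y and lying along y, so the grip is good. Setting it in the near half of the tray.

```bash

python3 -m pendant '{"slide":[[0,0.3,0],[0,0.6,0],[0,0.9,0],[0,1,-0.2],[0,1,-0.5],[0,1,-0.65],[0,1,-0.75],[0,1,-0.81],[0,1,-0.85],[0,1,-0.86],[0,1,-0.86]],"rot":[[0,0,0],[0,0,0],[0,0,0],[0,0,0],[0,0,0],[0,0,0],[0,0,0],[0,0,0],[0,0,0],[0,0,0],[0,0,0]]}'
python3 -m pendant '{"slide":[[0,0,0],[0,0,0],[0,0,0],[0,0,0]],"rot":[[0,0,0],[0,0,0],[0,0,0],[0,0,0]]}' 0.49
python3 -m pendant '{"slide":[[0,0,0.1],[0,0,0.4],[0,-0.3,0.9],[0,-0.6,1],[0,-0.9,1]],"rot":[[0,0,0],[0,0,0],[0,0,0],[0,0,0],[0,0,0]]}' 0.2
python3 -m pendant '{"slide":[[0,-0.4,0],[0,-0.7,0],[0,-1,0],[0,-1,0]],"rot":[[0,0,0],[0,0,0],[0,0,0],[0,0,0]]}' 0
python3 -m pendant '{"slide":[[0,-0.4,0],[0,-0.7,0],[0,-1,0],[0,-1,0]],"rot":[[0,0,0],[0,0,0],[0,0,0],[0,0,0]]}'
python3 - <<'E'
from h import *
f=grab('top');save(f,'pics/tray2.png',(70,160,240,250),4)
W=world(f)
for x,y in((.65,.007),(.517,.048),(.382,-.268)):
    q=(np.hypot(W[...,0]-x,W[...,1]-y)<.055)&(W[...,2]>.0035)&(W[...,2]<.05);P=W[q]*1000
    if q.sum()>20: print(q.sum(),cv2.minAreaRect(P[:,:2].astype(np.float32)),P[:,:2].mean(0))
E
```

```text
t: 16.25
eef_pos: [0.5001, 0.4069, 0.0064]
eef_rot: [[-0.052, 0.999, 0.002], [0.999, 0.052, 0.0], [0.0, 0.002, -1.0]]
force: [0.2, 0.6, -1.7]
opening: 0.371
grip_force: 52.1
t: 16.65
eef_pos: [0.4998, 0.407, 0.0062]
eef_rot: [[-0.053, 0.999, 0.002], [0.999, 0.053, 0.0], [0.0, 0.002, -1.0]]
force: [0.8, 0.3, 0.1]
opening: 0.511
grip_force: 0.0
t: 17.15
eef_pos: [0.5023, 0.3175, 0.1109]
eef_rot: [[-0.054, 0.999, 0.008], [0.999, 0.054, 0.004], [0.003, 0.009, -1.0]]
force: [0.6, 0.1, -0.4]
opening: 0.799
grip_force: 0.0
t: 17.55
eef_pos: [0.4993, 0.2138, 0.1063]
eef_rot: [[-0.05, 0.999, 0.001], [0.999, 0.05, -0.001], [-0.001, 0.001, -1.0]]
force: [-0.2, 0.3, 0.4]
opening: 1.002
grip_force: 0.0
t: 17.95
eef_pos: [0.4997, 0.1149, 0.1062]
eef_rot: [[-0.05, 0.999, 0.001], [0.999, 0.05, -0.001], [-0.001, 0.001, -1.0]]
force: [-0.1, 1.1, 0.4]
opening: 1.003
grip_force: 0.0
141 ((663.455078125, 6.599308013916016), (79.96842956542969, 49.14228439331055), 22.646183013916016) [649.31918812   7.54829973]
234 ((521.0220336914062, 39.923606872558594), (86.23516845703125, 51.66534423828125), 59.0745735168457) [515.05354024  41.05483679]
519 ((382.0613098144531, -268.7227783203125), (106.22880554199219, 107.26604461669922), 39.52919387817383) [ 380.49228474 -267.42363741]
```

View pics/tray2.png

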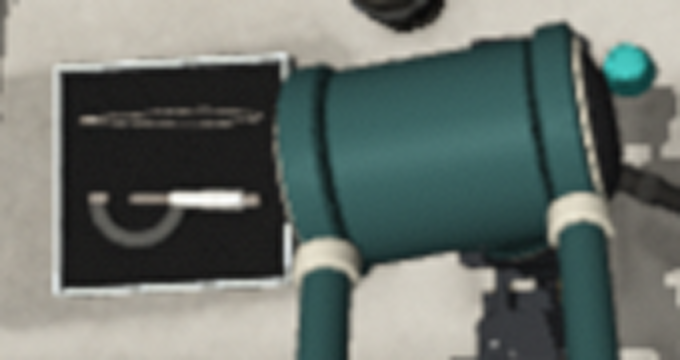

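Both tools lie flat in the tray, parallel and well apart: tweezers at (170,118), micrometer at (175,215). Next the loupe.

```bash

python3 -m pendant '{"slide":[[0,-0.2,0.2],[0,-0.4,0.2],[0,-0.54,0.2]],"rot":[[0,0,-0.28],[0,0,-0.56],[0,0,-0.81]]}' >/dev/null
python3 -m pendant '{"slide":[[0,-0.2,0],[0,-0.4,0],[0,-0.54,0]],"rot":[[0,0,-0.28],[0,0,-0.56],[0,0,-0.81]]}' >/dev/null
python3 -m pendant '{"slide":[[0.2,0,0],[0.4,0,0],[0.5,0,0]],"rot":[[0,0,-0.28],[0,0,-0.56],[0,0,-0.81]]}' >/dev/null
python3 -m pendant '{"slide":[[0,0,0],[0,0,0],[0,0,0],[0,0,0]],"rot":[[0,0,-0.28],[0,0,-0.56],[0,0,-0.81],[0,0,-0.81]]}'
python3 - <<'E'
from h import *
f=dict(np.load('last_top.npz'));W=world(f)
q=(np.hypot(W[...,0]-.65,W[...,1]-.007)<.03)&(W[...,2]>.0035)&(W[...,2]<.05);P=W[q]*1000
print(len(P),P.min(0),P.max(0)); t=P[P[:,2]>36]; print('top',len(t),t.mean(0),t.min(0),t.max(0)); b=P[P[:,2]<15];print('low',len(b),b.min(0),b.max(0))
E
```

```text
t: 19.3
eef_pos: [0.5502, 0.0102, 0.1259]
eef_rot: [[1.0, 0.004, 0.0], [0.004, -1.0, -0.0], [0.0, 0.0, -1.0]]
force: [-0.3, 0.9, 0.1]
opening: 0.995
grip_force: 0.0
138 [634.70063481 -11.14808039   3.62701255] [668.68556539  26.72068572  43.72912308]
top 57 [652.78364211   7.50197003  38.33513903] [639.47888291  -5.09030984  36.06005018] [666.39666342  20.2634872   43.72912308]
low 33 [634.70063481 -11.14808039   3.62701255] [668.68556539  26.72068572  14.98812879]
```

```bash

python3 -m pendant '{"slide":[[0.4,-0.025,0],[0.8,-0.025,0],[1,-0.025,0],[1,-0.025,0]],"rot":[[0,0,0],[0,0,0],[0,0,0],[0,0,0]]}' 0
python3 -m pendant '{"slide":[[0.03,0,-0.3],[0.03,0,-0.6],[0.03,0,-0.9],[0.03,0,-1],[0.03,0,-1]],"rot":[[0,0,0],[0,0,0],[0,0,0],[0,0,0],[0,0,0]]}'
python3 -m pendant '{"slide":[[0,0,-0.12],[0,0,-0.21],[0,0,-0.22]],"rot":[[0,0,0],[0,0,0],[0,0,0]]}'
python3 -m pendant '{"slide":[[0,0,0],[0,0,0],[0,0,0],[0,0,0],[0,0,0],[0,0,0]],"rot":[[0,0,0],[0,0,0],[0,0,0],[0,0,0],[0,0,0],[0,0,0]]}' 1 20
python3 -m pendant '{"slide":[[0,0,0.1],[0,0,0.4],[-0.2,0,0.8],[-0.5,0,1],[-0.8,0,1],[-1,0,1]],"rot":[[0,0,0],[0,0,0],[0,0,0],[0,0,0],[0,0,0],[0,0,0]]}'
```

```text
t: 19.7
eef_pos: [0.6526, 0.0073, 0.1259]
eef_rot: [[1.0, 0.007, 0.002], [0.007, -1.0, -0.0], [0.002, 0.0, -1.0]]
force: [1.1, 0.2, 0.3]
opening: 1.0
grip_force: 0.0
t: 20.2
eef_pos: [0.65, 0.0067, 0.0235]
eef_rot: [[1.0, 0.005, -0.005], [0.005, -1.0, -0.0], [-0.005, 0.0, -1.0]]
force: [0.6, 0.2, 0.3]
opening: 0.996
grip_force: 0.0
t: 20.5
eef_pos: [0.6521, 0.0062, 0.0031]
eef_rot: [[1.0, 0.004, -0.001], [0.004, -1.0, -0.001], [-0.001, 0.001, -1.0]]
force: [0.5, -0.1, 0.6]
opening: 0.999
grip_force: 0.0
t: 21.1
eef_pos: [0.6526, 0.0061, 0.0037]
eef_rot: [[1.0, 0.003, -0.0], [0.003, -1.0, -0.001], [-0.0, 0.001, -1.0]]
force: [-0.1, -1.1, 0.4]
opening: 0.479
grip_force: 0.0
t: 21.7
eef_pos: [0.5515, 0.0062, 0.1054]
eef_rot: [[1.0, 0.003, 0.002], [0.003, -1.0, -0.001], [0.002, 0.001, -1.0]]
force: [-0.1, -0.7, -0.8]
opening: 0.388
grip_force: 19.7
```

The lift began before the fingers had fully closed. Checking what is held and at what height.

```bash
python3 - <<'E'
from h import *
f=grab('scene');s=env.read_state();W=world(f)
K=f['camera_matrix'];T=f['T'];c=T[:3,:3].T@(s['eef_pos']-T[:3,3]);p=(K@c/c[2])[:2].astype(int);print(p)
save(f,'pics/hold3.png',(p[0]-50,p[1]-40,p[0]+50,p[1]+60),6)
R=s['eef_rot'];L=(W-s['eef_pos'])@R
q=(abs(L[...,0])<.03)&(abs(L[...,1])<.0165)&(abs(L[...,2])<.06)
print(q.sum(),np.percentile(L[q],[0,5,50,95,100],axis=0).round(4))
v,u=np.nonzero(q);
for r in np.unique(v): print(r,L[q][v==r].mean(0).round(4),f['color'][q][v==r].mean().round(),W[q][v==r][:,2].mean().round(4))
q=(np.hypot(W[...,0]-.652,W[...,1]-.0065)<.03)&(W[...,2]>.004);print('left',q.sum())
E
```

```text
[256 180]
158 [[-0.0177 -0.0162 -0.0425]
 [-0.0147 -0.0143 -0.0298]
 [-0.0076  0.0031 -0.0127]
 [ 0.0101  0.0143  0.0076]
 [ 0.0154  0.0164  0.0115]]
165 [ 0.0044 -0.0151 -0.0424] 43.0 0.1465
166 [-0.0014 -0.0159 -0.0409] 36.0 0.145
167 [ 0.008  -0.0159 -0.0352] 60.0 0.1393
169 [ 0.0138 -0.0095 -0.0292] 119.0 0.1332
170 [ 0.0087 -0.0073 -0.0282] 104.0 0.1323
171 [ 0.003 -0.003 -0.028] 105.0 0.1321
172 [-0.0039  0.0022 -0.0284] 123.0 0.1326
173 [-0.0073  0.0026 -0.0266] 115.0 0.1307
174 [-0.0067  0.0023 -0.0233] 88.0 0.1275
175 [-0.0062  0.0021 -0.0201] 56.0 0.1243
176 [-0.0056  0.0021 -0.017 ] 48.0 0.1211
177 [-0.0069  0.0014 -0.0142] 45.0 0.1183
178 [-0.0078  0.0022 -0.0117] 46.0 0.1158
179 [-0.0096  0.0054 -0.0101] 47.0 0.1142
180 [-0.0103  0.006  -0.0075] 47.0 0.1116
181 [-0.009   0.0034 -0.0034] 49.0 0.1075
182 [-0.0106  0.0047 -0.0012] 50.0 0.1054
183 [-0.012   0.0041  0.0015] 57.0 0.1026
184 [-0.0124  0.0063  0.0038] 75.0 0.1004
185 [-0.0126  0.0066  0.0067] 103.0 0.0975
186 [-0.0084  0.0105  0.01  ] 141.0 0.0942
left 0
```

View pics/hold3.png

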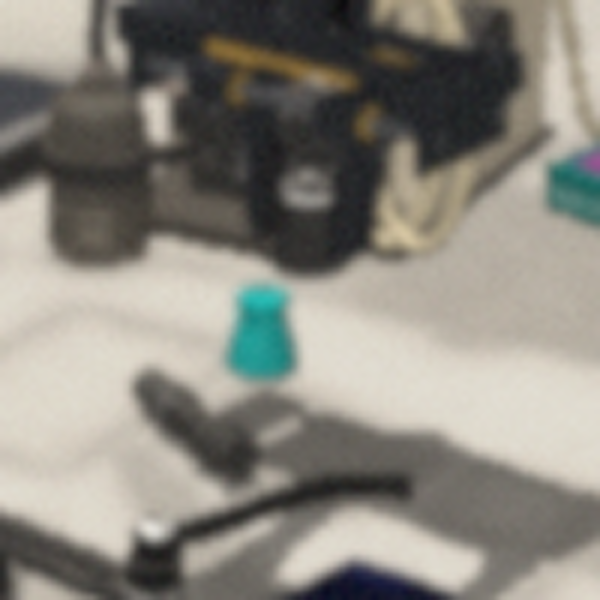

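Image: the loupe is upright in the grip (ring at (307,187)), its top 28 mm above the TCP, so its foot is about 11.6 mm below. Nothing remains at its old place, and turquoise is untouched. It goes to the far (+x) bay.

```bash

python3 -m pendant '{"slide":[[-0.3,-0.2,0],[-0.6,-0.4,0],[-0.9,-0.7,0],[-0.9,-0.93,0]],"rot":[[0,0,-0.08],[0,0,-0.17],[0,0,-0.17],[0,0,-0.17]]}' >/dev/null
python3 -m pendant '{"slide":[[-0.2,-0.3,0],[-0.45,-0.6,0],[-0.45,-0.93,0]],"rot":[[0,0,0],[0,0,0],[0,0,0]]}' >/dev/null
python3 -m pendant '{"slide":[[0,-0.3,-0.1],[0,-0.6,-0.3],[0,-0.91,-0.5],[0,-0.91,-0.7],[0,-0.91,-0.7]],"rot":[[0,0,0],[0,0,0],[0,0,0],[0,0,0],[0,0,0]]}'
```

```text
t: 22.95
eef_pos: [0.4157, -0.2706, 0.0314]
eef_rot: [[0.997, -0.083, -0.005], [-0.083, -0.997, 0.002], [-0.005, -0.002, -1.0]]
force: [-0.5, 0.3, -0.7]
opening: 0.387
grip_force: 19.7
```

```bash

python3 -m pendant '{"slide":[[0,0,-0.05],[0,0,-0.09],[0,0,-0.12],[0,0,-0.15],[0,0,-0.17],[0,0,-0.17]],"rot":[[0,0,0],[0,0,0],[0,0,0],[0,0,0],[0,0,0],[0,0,0]]}'
```

```text
t: 23.55
eef_pos: [0.4174, -0.2706, 0.0165]
eef_rot: [[0.997, -0.081, -0.001], [-0.081, -0.997, -0.001], [-0.001, 0.001, -1.0]]
force: [-0.8, 0.1, -1.3]
opening: 0.387
grip_force: 19.7
```

```bash

for k in 1 2 3; do echo; done >/dev/null
python3 -m pendant '{"slide":[[0,0,-0.01],[0,0,-0.01],[0,0,-0.01]],"rot":[[0,0,0],[0,0,0],[0,0,0]]}' | egrep 'pos|force'
python3 -m pendant '{"slide":[[0,0,-0.01],[0,0,-0.01],[0,0,-0.01]],"rot":[[0,0,0],[0,0,0],[0,0,0]]}' | egrep 'pos|force'
```

```text
eef_pos: [0.4176, -0.2709, 0.0156]
force: [-0.7, 0.7, -0.9]
grip_force: 19.7
eef_pos: [0.4174, -0.2709, 0.0145]
force: [0.6, -0.2, -1.5]
grip_force: 19.7
```

```bash

python3 -m pendant '{"slide":[[0,0,-0.01],[0,0,-0.01],[0,0,-0.01]],"rot":[[0,0,0],[0,0,0],[0,0,0]]}' | egrep 'pos|force'
python3 - <<'E'
from h import *
f=grab('scene');s=env.read_state();W=world(f);R=s['eef_rot'];L=(W-s['eef_pos'])@R
q=(abs(L[...,0])<.02)&(abs(L[...,1])<.014)&(L[...,2]<.02)&(L[...,2]>-.04)
v,u=np.nonzero(q)
for r in np.unique(v): print(r,(v==r).sum(),L[q][v==r].mean(0).round(4),W[q][v==r][:,2].mean().round(4),f['color'][q][v==r].mean().round())
E
```

```text
eef_pos: [0.4176, -0.271, 0.0142]
force: [-2.4, 0.8, 5.6]
grip_force: 20.2
251 8 [ 0.009  -0.0065 -0.0281] 0.0422 149.0
252 10 [ 0.0064 -0.0047 -0.0273] 0.0415 113.0
253 11 [ 0.0024 -0.0033 -0.0271] 0.0413 83.0
254 11 [-0.0006 -0.0012 -0.0267] 0.0408 83.0
255 11 [-0.0044  0.0014 -0.0269] 0.0411 107.0
256 11 [-0.0095  0.0048 -0.0281] 0.0423 129.0
257 10 [-0.0104  0.0043 -0.0257] 0.0398 123.0
258 11 [-0.01    0.0056 -0.0234] 0.0375 90.0
259 12 [-0.0084  0.0036 -0.019 ] 0.0332 58.0
260 11 [-0.0098  0.0034 -0.0169] 0.0311 48.0
261 12 [-0.01    0.0024 -0.0138] 0.028 46.0
262 11 [-0.0105  0.0039 -0.0121] 0.0262 45.0
263 11 [-0.0121  0.003  -0.0097] 0.0239 47.0
264 12 [-0.012   0.0045 -0.0076] 0.0218 45.0
265 11 [-0.0145  0.0023 -0.0051] 0.0193 46.0
266 11 [-0.0143  0.0025 -0.0024] 0.0166 48.0
267 12 [-0.0136  0.0036  0.0001] 0.0141 48.0
268 11 [-0.016   0.0014  0.0027] 0.0115 50.0
269 13 [-0.0157  0.0014  0.0056] 0.0086 55.0
270 9 [-0.0163  0.0042  0.0067] 0.0075 55.0
271 7 [-0.0162  0.0072  0.008 ] 0.0062 60.0
272 5 [-0.0154  0.01    0.0097] 0.0044 68.0
273 1 [-0.0166  0.011   0.0114] 0.0028 77.0
```

Contact felt (+6 N), and the loupe stands on the floor. Release, then on to the scope head.

```bash

python3 -m pendant '{"slide":[[0,0,0],[0,0,0],[0,0,0],[0,0,0]],"rot":[[0,0,0],[0,0,0],[0,0,0],[0,0,0]]}' 0.35 | egrep 'force|opening'
python3 -m pendant '{"slide":[[0,0,0.1],[0,0,0.4],[0,0,0.8],[0,0,1]],"rot":[[0,0,0],[0,0,0],[0,0,0],[0,0,0]]}' >/dev/null
python3 -m pendant '{"slide":[[0,0.3,0],[0,0.6,0],[0,0.8,0]],"rot":[[0,0,0.22],[0,0,0.44],[0,0,0.651]]}' >/dev/null
python3 -m pendant '{"slide":[[0.2,0.3,0],[0.4,0.6,0],[0.5,0.8,0]],"rot":[[0,0,0.22],[0,0,0.44],[0,0,0.651]]}' >/dev/null
python3 -m pendant '{"slide":[[0.2,0.3,0],[0.4,0.6,0],[0.5,0.8,0]],"rot":[[0,0,0.22],[0,0,0.44],[0,0,0.651]]}' 
python3 - <<'E'
from h import *
f=grab('top');W=world(f);Z=W[...,2]
q=(np.hypot(W[...,0]-.517,W[...,1]-.048)<.065)&(Z>.0035)&(Z<.035);P=W[q]*1000
r=cv2.minAreaRect(P[:,:2].astype(np.float32));print(q.sum(),r,P[:,:2].mean(0))
a=np.cov(P[:,:2].T);w,V=np.linalg.eigh(a);print(np.degrees(np.arctan2(V[1,1],V[0,1])))
q=(np.hypot(W[...,0]-.4176,W[...,1]+.271)<.03)&(Z>.018)&(Z<.06);print('loupe',q.sum(),W[q].mean(0) if q.any() else 0)
q=(np.hypot(W[...,0]-.4176,W[...,1]+.271)<.03)&(Z>.038)&(Z<.06);print('loupe top',q.sum(),W[q].mean(0) if q.any() else 0)
E
```

```text
force: [-0.8, -0.8, -0.1]
opening: 0.645
grip_force: 0.0
t: 26.2
eef_pos: [0.5192, -0.0291, 0.1146]
eef_rot: [[0.621, 0.784, 0.002], [0.784, -0.621, -0.001], [0.001, 0.002, -1.0]]
force: [-0.2, 0.9, 0.1]
opening: 0.651
grip_force: 0.0
64 ((513.478515625, 79.12272644042969), (107.8469009399414, 26.514293670654297), 7.1012067794799805) [528.91334896  79.58806203]
-171.07919996544328
loupe 122 [ 0.41945059 -0.26589617  0.03638628]
loupe top 83 [ 0.41916729 -0.26899593  0.04159454]
```

```bash

python3 -m pendant '{"slide":[[0,0.3,0],[-0.01,0.6,0],[-0.02,0.77,-0.2],[-0.02,0.77,-0.5],[-0.02,0.77,-0.5]],"rot":[[0,0,0.22],[0,0,0.44],[0,0,0.639],[0,0,0.639],[0,0,0.639]]}' 0.35
python3 -m pendant '{"slide":[[0,0,-0.2],[0,0,-0.4],[0,0,-0.5],[0,0,-0.53],[0,0,-0.53]],"rot":[[0,0,0],[0,0,0],[0,0,0],[0,0,0],[0,0,0]]}'
python3 -m pendant '{"slide":[[0,0,0],[0,0,0],[0,0,0],[0,0,0],[0,0,0],[0,0,0],[0,0,0],[0,0,0]],"rot":[[0,0,0],[0,0,0],[0,0,0],[0,0,0],[0,0,0],[0,0,0],[0,0,0],[0,0,0]]}' 1 25
```

```text
t: 26.75
eef_pos: [0.5119, 0.0462, 0.0606]
eef_rot: [[0.349, 0.937, -0.007], [0.937, -0.349, -0.001], [-0.003, -0.006, -1.0]]
force: [-0.4, -0.1, -0.9]
opening: 0.649
grip_force: 0.0
t: 27.25
eef_pos: [0.5157, 0.0458, 0.0111]
eef_rot: [[0.35, 0.937, 0.001], [0.937, -0.35, -0.001], [-0.0, 0.001, -1.0]]
force: [-0.2, 0.4, 1.2]
opening: 0.651
grip_force: 0.0
t: 28.05
eef_pos: [0.5158, 0.0461, 0.0109]
eef_rot: [[0.349, 0.937, 0.001], [0.937, -0.349, -0.001], [-0.0, 0.001, -1.0]]
force: [-1.3, 0.2, 3.9]
opening: 0.263
grip_force: 24.9
```

```bash

python3 -m pendant '{"slide":[[0,0,0.1],[0,0,0.4],[-0.1,-0.3,0.8],[-0.3,-0.6,0.9],[-0.5,-0.9,0.9]],"rot":[[0,0,0],[0,0,0],[0,0,0.2],[0,0,0.4],[0,0,0.531]]}' | egrep 'force|opening'
python3 -m pendant '{"slide":[[-0.2,-0.4,0],[-0.4,-0.8,0],[-0.6,-1,0],[-0.6,-1,0]],"rot":[[0,0,0],[0,0,0],[0,0,0],[0,0,0]]}' >/dev/null
python3 -m pendant '{"slide":[[-0.2,-0.4,0],[-0.4,-0.8,0],[-0.57,-1,0],[-0.57,-1,0]],"rot":[[0,0,0],[0,0,0],[0,0,0],[0,0,0]]}' 
python3 - <<'E'
from h import *
f=grab('scene');s=env.read_state();W=world(f);R=s['eef_rot'];L=(W-s['eef_pos'])@R
K=f['camera_matrix'];T=f['T'];c=T[:3,:3].T@(s['eef_pos']-T[:3,3]);p=(K@c/c[2])[:2].astype(int);print(p)
save(f,'pics/hold4.png',(p[0]-50,p[1]-40,p[0]+50,p[1]+60),6)
q=(abs(L[...,1])<.025)&(L[...,2]<.02)&(L[...,2]>-.03)&(abs(L[...,0])<.07)
for x in np.arange(-.065,.07,.01):
    m=q&(abs(L[...,0]-x)<.005); print(x.round(3),m.sum(),L[m].min(0).round(4)[1:] if m.any() else '',L[m].max(0).round(4)[1:] if m.any() else '')
E
```

```text
force: [1.2, -0.1, -1.4]
opening: 0.268
grip_force: 24.9
t: 29.35
eef_pos: [0.3477, -0.2452, 0.1008]
eef_rot: [[0.094, 0.996, 0.001], [0.996, -0.094, -0.001], [-0.001, 0.001, -1.0]]
force: [0.1, -0.2, -0.4]
opening: 0.259
grip_force: 24.9
[292 239]
-0.065 0  
-0.055 4 [-0.0105 -0.0138] [0.0042 0.0039]
-0.045 71 [-0.0142 -0.0134] [0.0092 0.0092]
-0.035 67 [-0.0158 -0.0151] [0.0078 0.0126]
-0.025 56 [-0.0156 -0.0158] [0.0048 0.0124]
-0.015 87 [-0.0248 -0.028 ] [0.025  0.0124]
-0.005 74 [-0.0243 -0.0299] [0.0231 0.0042]
0.005 36 [-0.0246 -0.0297] [ 0.0151 -0.0021]
0.015 0  
0.025 20 [-0.012  -0.0072] [-0.0036  0.0104]
0.035 24 [-0.011  -0.0062] [-0.0025  0.0111]
0.045 10 [-0.0104 -0.0063] [-0.0019  0.0095]
0.055 0  
0.065 0
```

View pics/hold4.png

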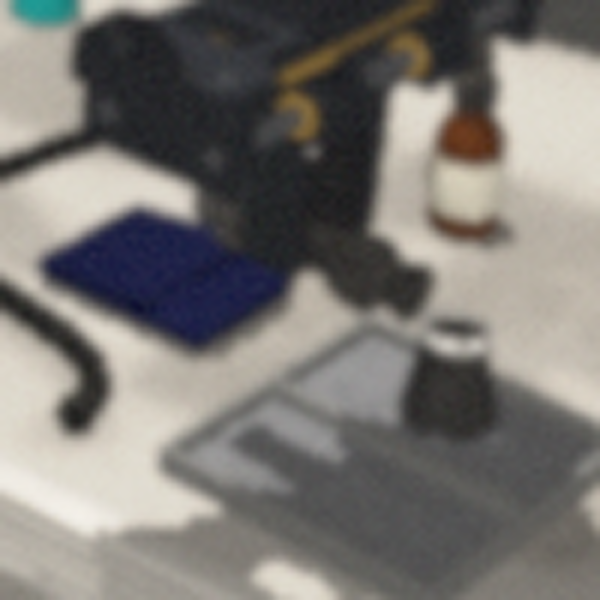

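The picture shows the head level in the grip (end at (410,280)) and the loupe upright in the far bay (455,380). Lowering the head into the near bay.

```bash

python3 -m pendant '{"slide":[[0.02,-0.18,-0.2],[0.02,-0.18,-0.5],[0.02,-0.18,-0.65],[0.02,-0.18,-0.75],[0.02,-0.18,-0.8],[0.02,-0.18,-0.83],[0.02,-0.18,-0.845],[0.02,-0.18,-0.845]],"rot":[[0,0,0],[0,0,0],[0,0,0],[0,0,0],[0,0,0],[0,0,0],[0,0,0],[0,0,0]]}'
python3 -m pendant '{"slide":[[0,0,-0.01],[0,0,-0.01],[0,0,-0.01]],"rot":[[0,0,0],[0,0,0],[0,0,0]]}' | egrep 'pos|force'
```

```text
t: 30.2
eef_pos: [0.3511, -0.2621, 0.0166]
eef_rot: [[0.091, 0.996, 0.002], [0.996, -0.091, -0.001], [-0.001, 0.002, -1.0]]
force: [-0.2, -0.5, -0.4]
opening: 0.262
grip_force: 24.9
eef_pos: [0.3506, -0.2621, 0.0154]
force: [-0.6, 0.2, -0.7]
grip_force: 24.9
```

```bash

python3 -m pendant '{"slide":[[0,0,-0.01],[0,0,-0.01],[0,0,-0.01]],"rot":[[0,0,0],[0,0,0],[0,0,0]]}' | egrep 'pos|force'
python3 -m pendant '{"slide":[[0,0,0],[0,0,0],[0,0,0],[0,0,0]],"rot":[[0,0,0],[0,0,0],[0,0,0],[0,0,0]]}' 0.55 | egrep 'force|opening'
```

```text
eef_pos: [0.3507, -0.2622, 0.0148]
force: [-2.0, 1.7, 5.2]
grip_force: 24.9
force: [-0.0, -0.6, 0.5]
opening: 0.451
grip_force: 0.0
```

```bash

python3 -m pendant '{"slide":[[0,0,0.1],[0,0,0.4],[0,0,0.8],[0,0,1]],"rot":[[0,0,0],[0,0,0],[0,0,0],[0,0,0]]}' >/dev/null
python3 -m pendant '{"slide":[[0,0,0.4],[0,0,0.8],[0,0.3,0.8],[0,0.6,0.8],[0,0.6,0.8]],"rot":[[0,0,0],[0,0,0],[0,0,0],[0,0,0],[0,0,0]]}' 0
python3 - <<'E'
from h import *
f=grab('top');W=world(f);Z=W[...,2]
def m(n,x,y,r,a,b):
    q=(np.hypot(W[...,0]-x,W[...,1]-y)<r)&(Z>a)&(Z<b);P=W[q]*1000
    if q.sum()>4: print(n,q.sum(),P.mean(0).round(1),P.min(0).round(1),P.max(0).round(1))
m('b all',.56,-.194,.03,.004,.12);m('b top',.56,-.194,.03,.065,.12);m('b tip',.56,-.194,.03,.09,.12)
m('stand rim',.54,-.411,.05,.018,.03);m('stand',.54,-.411,.05,.001,.012)
m('scope',.35,-.265,.06,.018,.04);m('loupe',.418,-.27,.03,.038,.06)
f=grab('scene');W=world(f);Z=W[...,2]
m('b all',.56,-.194,.03,.005,.12);m('b top',.56,-.194,.03,.065,.12)
m('b low',.56,-.194,.03,.01,.055);m('stand rim',.54,-.411,.05,.018,.03)
m('scope',.35,-.265,.06,.018,.036);m('loupe',.418,-.27,.03,.038,.06)
E
```

```text
t: 32.1
eef_pos: [0.3502, -0.1997, 0.1949]
eef_rot: [[0.089, 0.996, 0.002], [0.996, -0.089, 0.0], [0.0, 0.002, -1.0]]
force: [1.0, -1.1, -0.8]
opening: 0.878
grip_force: 0.0
b all 134 [ 553.8 -191.5   55.4] [ 541.3 -209.3    4.1] [ 583.2 -178.9  101.5]
b top 46 [ 554.8 -195.1   82.4] [ 546.6 -207.4   67.3] [ 565.  -187.9  101.5]
b tip 15 [ 555.1 -196.8   95.7] [ 551.5 -202.    90.1] [ 559.7 -192.3  101.5]
stand rim 91 [ 540.8 -408.4   20.6] [ 509.7 -440.9   18. ] [ 569.7 -380.3   24.7]
stand 380 [ 539.9 -409.5    3.7] [ 490.7 -458.9    1. ] [ 589.6 -364.3   11.7]
scope 61 [ 357.  -228.    22.8] [ 348.2 -269.2   18.6] [ 364.8 -212.4   27.2]
b all 324 [ 547.1 -203.1   45.5] [ 536.9 -216.5    5.5] [ 563.7 -180.3  101.9]
b top 83 [ 550.5 -201.7   80.4] [ 543.4 -209.    65. ] [ 561.6 -190.7  101.9]
b low 199 [ 545.8 -203.6   33.6] [ 536.9 -216.5   11.2] [ 563.7 -180.3   54.8]
stand rim 121 [ 538.3 -413.5   20.3] [ 506.9 -443.9   18. ] [ 570.4 -383.8   23.8]
scope 342 [ 356.1 -267.3   24.2] [ 332.2 -310.9   18.2] [ 408.2 -214.6   35.6]
loupe 80 [ 416.3 -271.6   41.3] [ 403.3 -284.8   38.5] [ 431.7 -256.8   44.4]
```

```bash

python3 -m pendant '{"slide":[[0.4,0.01,0],[0.8,0.02,0],[1,0.02,0]],"rot":[[0,0,0],[0,0,0],[0,0,0]]}' 0 >/dev/null
python3 -m pendant '{"slide":[[0.4,0,0],[0.8,0,0],[1,0,0],[1.0,0,0]],"rot":[[0,0,0],[0,0,0],[0,0,0],[0,0,0]]}' >/dev/null
python3 -m pendant '{"slide":[[0.05,0,-0.2],[0.05,0,-0.5],[0.05,0,-0.8],[0.05,0,-0.8]],"rot":[[0,0,0],[0,0,0],[0,0,0],[0,0,0]]}'
python3 -m pendant '{"slide":[[0,0,-0.3],[0,0,-0.55],[0,0,-0.7],[0,0,-0.73],[0,0,-0.73]],"rot":[[0,0,0],[0,0,0],[0,0,0],[0,0,0],[0,0,0]]}'
python3 -m pendant '{"slide":[[0,0,0],[0,0,0],[0,0,0],[0,0,0],[0,0,0],[0,0,0],[0,0,0],[0,0,0],[0,0,0],[0,0,0]],"rot":[[0,0,0],[0,0,0],[0,0,0],[0,0,0],[0,0,0],[0,0,0],[0,0,0],[0,0,0],[0,0,0],[0,0,0]]}' 1 20
```

```text
t: 33.3
eef_pos: [0.5507, -0.1991, 0.1091]
eef_rot: [[0.092, 0.996, -0.009], [0.996, -0.092, 0.003], [0.002, -0.009, -1.0]]
force: [-1.1, 0.5, -0.5]
opening: 0.999
grip_force: 0.0
t: 33.8
eef_pos: [0.5556, -0.2002, 0.0416]
eef_rot: [[0.091, 0.996, 0.001], [0.996, -0.091, -0.001], [-0.0, 0.001, -1.0]]
force: [-0.1, -0.3, 0.7]
opening: 0.999
grip_force: 0.0
t: 34.8
eef_pos: [0.5555, -0.1999, 0.041]
eef_rot: [[0.091, 0.996, 0.001], [0.996, -0.091, -0.0], [-0.0, 0.001, -1.0]]
force: [-0.5, 0.6, 0.4]
opening: 0.336
grip_force: 20.0
```

```bash

python3 -m pendant '{"slide":[[0,0,0.1],[0,0,0.3],[0,0,0.5],[0,0,0.6],[0,-0.3,0.6],[-0.1,-0.6,0.6],[-0.16,-0.9,0.6],[-0.16,-1,0.6]],"rot":[[0,0,0],[0,0,0],[0,0,0],[0,0,0],[0,0,0],[0,0,0],[0,0,0],[0,0,0]]}'
python3 -m pendant '{"slide":[[0,-0.3,0],[0,-0.6,0],[0,-0.8,0],[0,-1,0],[0,-1,0]],"rot":[[0,0,0],[0,0,0],[0,0,0],[0,0,0],[0,0,0]]}'
python3 - <<'E'
from h import *
f=grab('scene');s=env.read_state();W=world(f)
p=s['eef_pos'];q=(np.hypot(W[...,0]-p[0],W[...,1]-p[1])<.03)&(W[...,2]>.03)
v,u=np.nonzero(q)
for r in np.unique(v)[::2]:
    P=W[q][v==r]; print(r,len(P),P.mean(0).round(4))
E
```

```text
t: 35.6
eef_pos: [0.5388, -0.3022, 0.1014]
eef_rot: [[0.093, 0.996, 0.001], [0.996, -0.093, -0.001], [-0.001, 0.001, -1.0]]
force: [-0.3, -0.7, -0.2]
opening: 0.333
grip_force: 20.0
t: 36.1
eef_pos: [0.5397, -0.402, 0.1011]
eef_rot: [[0.092, 0.996, 0.001], [0.996, -0.092, -0.001], [-0.001, 0.001, -1.0]]
force: [0.0, -0.4, 0.1]
opening: 0.332
grip_force: 20.0
53 7 [ 0.5526 -0.3809  0.4809]
55 16 [ 0.5331 -0.3959  0.48  ]
57 13 [ 0.5188 -0.4035  0.4782]
59 2 [ 0.5124 -0.3997  0.4748]
91 3 [ 0.5221 -0.3782  0.4112]
93 6 [ 0.5245 -0.3829  0.4076]
95 11 [ 0.5274 -0.3837  0.4033]
97 9 [ 0.5188 -0.3947  0.4023]
158 1 [ 0.5207 -0.3777  0.2715]
161 2 [ 0.5185 -0.3855  0.2673]
163 2 [ 0.5117 -0.3954  0.2672]
178 1 [ 0.5551 -0.4225  0.2274]
180 7 [ 0.5345 -0.4207  0.2288]
182 7 [ 0.5363 -0.421   0.2237]
184 9 [ 0.5382 -0.4213  0.2186]
186 8 [ 0.5338 -0.4222  0.2157]
188 7 [ 0.5363 -0.4237  0.2106]
190 7 [ 0.537  -0.424   0.2058]
192 7 [ 0.5331 -0.4238  0.2024]
194 7 [ 0.5397 -0.4229  0.1951]
196 5 [ 0.5533 -0.418   0.1841]
198 9 [ 0.5573 -0.4177  0.1778]
200 11 [ 0.548  -0.4189  0.1766]
202 2 [ 0.5352 -0.4282  0.1794]
214 7 [ 0.5545 -0.4102  0.1367]
216 8 [ 0.5545 -0.41    0.1316]
218 7 [ 0.5516 -0.4106  0.1279]
220 9 [ 0.5453 -0.4089  0.1247]
222 11 [ 0.5414 -0.409   0.1213]
224 13 [ 0.535  -0.4068  0.1181]
226 17 [ 0.5295 -0.4056  0.1149]
228 14 [ 0.5246 -0.4056  0.1119]
230 15 [ 0.5202 -0.406   0.1089]
232 14 [ 0.5232 -0.4063  0.1026]
234 16 [ 0.5259 -0.4036  0.0952]
236 16 [ 0.5285 -0.4037  0.089 ]
238 15 [ 0.5278 -0.4036  0.084 ]
240 14 [ 0.5284 -0.4045  0.0788]
242 15 [ 0.5283 -0.4051  0.0739]
244 14 [ 0.5286 -0.4048  0.0683]
246 12 [ 0.5293 -0.4076  0.0638]
248 3 [ 0.5302 -0.4093  0.0587]
```

```bash

python3 -m pendant '{"slide":[[0,-0.12,0],[0,-0.12,-0.15],[0,-0.12,-0.3],[0,-0.12,-0.4],[0,-0.12,-0.47],[0,-0.12,-0.51],[0,-0.12,-0.54],[0,-0.12,-0.55],[0,-0.12,-0.55]],"rot":[[0,0,0],[0,0,0],[0,0,0],[0,0,0],[0,0,0],[0,0,0],[0,0,0],[0,0,0],[0,0,0]]}'
python3 -m pendant '{"slide":[[0,0,-0.01],[0,0,-0.01],[0,0,-0.01]],"rot":[[0,0,0],[0,0,0],[0,0,0]]}' | egrep 'pos|force'
```

```text
t: 37.05
eef_pos: [0.5397, -0.412, 0.0464]
eef_rot: [[0.091, 0.996, 0.001], [0.996, -0.091, -0.001], [-0.001, 0.001, -1.0]]
force: [-0.2, 0.5, -0.7]
opening: 0.333
grip_force: 20.0
eef_pos: [0.5397, -0.412, 0.0454]
force: [-0.0, 0.8, -0.6]
grip_force: 20.0
```

```bash

python3 -m pendant '{"slide":[[0,0,-0.01],[0,0,-0.01],[0,0,-0.01]],"rot":[[0,0,0],[0,0,0],[0,0,0]]}' | egrep 'pos|force'
```

```text
eef_pos: [0.5399, -0.4122, 0.0449]
force: [-1.6, 1.0, 4.7]
grip_force: 20.0
```

Contact. Release, rise clear, move aside and take a final look.

```bash

python3 -m pendant '{"slide":[[0,0,0],[0,0,0],[0,0,0],[0,0,0],[0,0,0]],"rot":[[0,0,0],[0,0,0],[0,0,0],[0,0,0],[0,0,0]]}' 0.1 | egrep 'force|opening'
python3 -m pendant '{"slide":[[0,0,0.2],[0,0,0.5],[0,0,0.8],[0,0,1]],"rot":[[0,0,0],[0,0,0],[0,0,0],[0,0,0]]}' >/dev/null
python3 -m pendant '{"slide":[[0,0,0.4],[0,0,0.8],[0,0,1],[0,0,1]],"rot":[[0,0,0],[0,0,0],[0,0,0],[0,0,0]]}' >/dev/null
python3 -m pendant '{"slide":[[-0.3,-0.3,0],[-0.6,-0.6,0],[-1,-1,0]],"rot":[[0,0,0],[0,0,0],[0,0,0]]}' >/dev/null
python3 -m pendant '{"slide":[[-0.3,-0.3,0],[-0.6,-0.6,0],[-1,-1,0],[-1,-1,0]],"rot":[[0,0,0],[0,0,0],[0,0,0],[0,0,0]]}'
python3 - <<'E'
from h import *
f=grab('top');a=f['color'][110:300,60:430,::-1];a=cv2.resize(a,None,fx=2,fy=2,interpolation=cv2.INTER_CUBIC)
b=grab('scene')['color'][150:300,130:450,::-1];b=cv2.resize(b,(740,int(150*740/320)))[:215]
b=cv2.resize(b,(740,215));cv2.imwrite('pics/final.png',np.vstack([a,b])); print(a.shape,b.shape)
E
```

```text
force: [1.2, -0.4, -0.1]
opening: 0.762
grip_force: 0.0
t: 39.65
eef_pos: [0.3392, -0.6098, 0.2411]
eef_rot: [[0.096, 0.995, -0.003], [0.995, -0.096, 0.001], [0.001, -0.003, -1.0]]
force: [0.1, 0.1, 0.3]
opening: 0.9
grip_force: 0.0
(380, 740, 3) (215, 740, 3)
```

View pics/final.png

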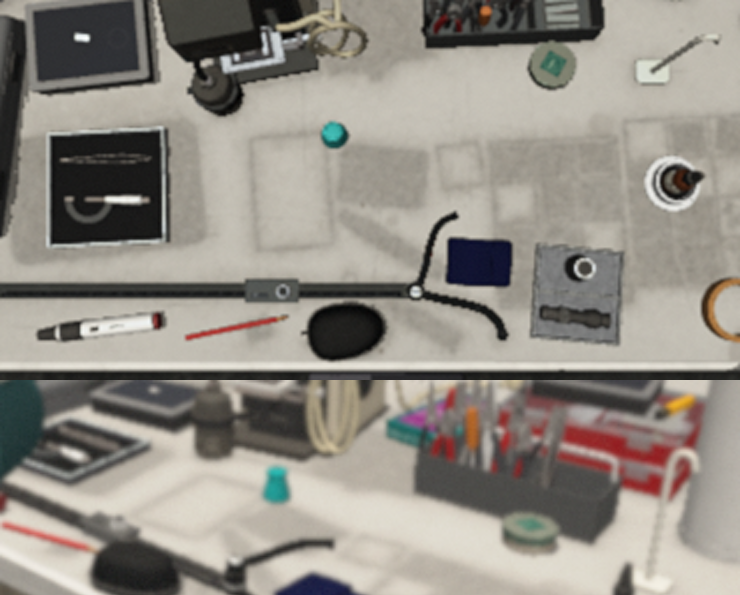

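The final view shows both tools flat in the tray, the loupe upright in the far bay (582,267) and the head lengthwise in the near bay (575,317). The bottle is upright in the stand (678,180), and the tin, pouch and turquoise piece are unmoved.

```bash
python3 -c "
from plant import env; print(env.close_job())"
```

```text
the job is handed in; nothing more can be done
None
```

The job is done and handed in at about 40 s of robot time: the tweezers and micrometer lie flat in the tool tray, the loupe stands in one optics bay with the head lengthwise in the other, the dropper bottle is upright in its stand, and the tin, pouch and turquoise look-alike were left alone.

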